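Find the cored spool by weight and lean it in the cradle

TASK

The three red spools look alike, but one has a steel core hidden in its hub and is more than twice as heavy: find it by feel and put it in the inclined cradle, boss end up, its bottom flange flat on the foot plate and its side leaning against the back plate. Leave the two light spools standing upright on the bench, out of the cradle, and do not disturb the bearing tray, the silver reel or the screwdriver.

Things in the scene. Friction and masses are not known exactly. Their poses are not given: they have to be found in the camera images.
- spool_a: one of three look-alike red spools, upright at the start, 120 mm tall: bottom flange 66 mm dia x 5, closed hub 44 dia, top flange 66 dia with upper face at 80 mm, then a round grip boss 28 dia from 80 to 120 mm. Origin: centre of the underside; z runs up its axis to the boss. Two weigh 0.13 to 0.17 kg, the third (any of the three) 0.43 to 0.47 kg
- spool_b: one of three look-alike red spools, upright at the start, 120 mm tall: bottom flange 66 mm dia x 5, closed hub 44 dia, top flange 66 dia with upper face at 80 mm, then a round grip boss 28 dia from 80 to 120 mm. Origin: centre of the underside; z runs up its axis to the boss. Two weigh 0.13 to 0.17 kg, the third (any of the three) 0.43 to 0.47 kg
- spool_c: one of three look-alike red spools, upright at the start, 120 mm tall: bottom flange 66 mm dia x 5, closed hub 44 dia, top flange 66 dia with upper face at 80 mm, then a round grip boss 28 dia from 80 to 120 mm. Origin: centre of the underside; z runs up its axis to the boss. Two weigh 0.13 to 0.17 kg, the third (any of the three) 0.43 to 0.47 kg
- cradle_seat: tilted aluminium seat of the fixed cradle. Origin: where the underside centre of a seated spool lies, on the foot plate's face (82 x 90 mm), about 55 mm above the bench. z: the seated spool's axis, 35 degrees from vertical, leaning to the robot's side; x: away from the back plate, out of the open side; y: level
- cradle: the fixed cradle: dark base plate 170 x 100 x 10 mm, origin on the bench under the seat's origin. In the seat's frame: back plate's face at x = -33 mm, up to z = 84, 90 wide; two yellow side lips with inner faces at y = +-38, x from -33 to -1, up to z = 60; open towards +x and +z
- table: the wooden bench top with a blue mat, level, its face at height 0
- bearing_tray: bystander: round black tray with yellow-shielded bearings, 110 mm diameter, 14 mm high, loose; origin at the centre of its underside
- silver_reel: bystander: assembled silver reel standing upright, 60 mm diameter, 102 mm high, loose; origin at the centre of its underside
- screwdriver: bystander: screwdriver lying on the bench, 180 mm long along its x axis, handle to -x, loose
There are look-alikes about, which are no part of the job. What is shaped like the spool_a but green or pink is not meant.

How it is judged:
By the outcome, as a careful person would: the job done as asked, in the order asked, and still so for the second after the job is handed in, with the robot touching nothing.
It also fails if it takes over 72 s, if anything falls off the work surface, if the arm or the gripper's body presses on something with over 40 N, if the wrist force passes 120 N, or if a joint passes its speed limit or range.

ROBOT

A 7-joint arm with a two-finger parallel gripper is mounted at the origin on the work surface. World frame = base frame: x ahead of the robot, y to its left, z up, the work surface at z = 0. Lengths are in m, angles in rad, forces in N, time in s.
With the tool pointing down it reaches from about 0.4 to 0.875 m from the base axis. Payload 19.3 kg.
Tool frame: the origin (TCP) lies at the very end of the fingers, on their centre line; the grasp point (between the pads) lies 19 mm behind it; z points along the fingers, y is the line along which they close (so a half turn about z gives the same grasp; the last joint's range is limited). The gripper opens to 85 mm and grips with 20 to 120 N. Pads are 22 mm wide; open, the fingers measure 114 mm over their backs; the gripper's body (76 mm by 85 mm) begins 54 mm behind the grasp point. The pads swing forward as they close: fully open they stand 13 mm farther back than shut.
Start: joints at [-1.278, 0.521, -0.036, 1.599, 0.021, 1.021, -0.113], TCP at [0.222, 0.584, 0.231] pointing down, gripper open.
Joint ranges: [-2.91, 2.91], [-0.3, 2.13], [-1.5, 1.42], [0.17, 2.43], [-1.26, 4.41], [0.16, 1.93], [-2.52, 2.52]. Speed limits (rad/s): [1.89, 1.89, 2.39, 2.39, 3.01, 3.01, 3.01].

INTERFACE

Orientations are given as [roll, pitch, yaw] about the fixed x, y, z axes, in that order (R = Rz(yaw) Ry(pitch) Rx(roll)).
In Python, from workcell import bot gives the robot as it stands. The module is installed in compiled form; this text tells all that it offers.
- The arm moves only by the tool apply_moves, never from a script. Its arguments are lists of equal length, an entry for each row: "claw": the finger opening in m, from 0 to 0.0854; "xyz": the shift along the tool's x, y, z in m, a list of three; "twist": the turn, a rotation vector about the tool's x, y, z in rad, a list of three. A call has 1 to 20 rows; each row shifts and turns the commanded pose from where the row before left it, along the tool's axes as they then stand; what a row does not reach is not made up. A row lasts 1/10 s, in which the tool goes at most 50 mm and 8.59 degrees, less where a joint would pass 70% of its speed; a pose out of reach is approached as far as the arm can. A call with a gripper value outside its range is refused whole. The fingers move at their own pace and stop on an object; "force" is the grip in N (left out, the last holds). Time passes only in rows, so rows that do not move let the fingers close. It gives the time, the measured TCP pose, the force, the opening and the grip force at its end, in the units of the state.
- bot.observe(): the state, without advancing time (a new reading comes with each control period).
- bot.grab_frame(name): name is "scene" or "top"; returns a dict with "img" (420x560x3 uint8, red, green, blue), "vfov" (degrees; the focal length in pixels is half the picture's height over the tangent of half this angle, whatever the lens; pixels are square), "cx", "cy" (the principal point, pixels), "view" (4x4, takes a point from world to camera coordinates). Camera axes: x right, y up, looking along -z (the intrinsics and any distortion apply to the point x, -y, -z); pixel columns grow to the right and rows downward; lengths in m; the calibration is good to about 2 mm. A picture is of the moment at which its call begins. There is no depth.
- bot.job_done(): hands the job in; it is judged then, once.
Trained networks look in the newest picture that a camera, given by its name, has taken for a name from the list of things; names that differ only in an ending like _2 or _b are one class to them, and where a whole thing is asked for, a point or a joint stands for the part that bears it (a point fixed in the world has none). Each returns a list of dicts, best first, with "score" (0 to 1); they miss things now and then, are a little off and sometimes report something else, mostly with a low value. They report only what shows in the picture. A call takes as long as a camera call. They do not tell look-alikes from the thing itself.
- bot.find_in(camera, query): "position" ([x, y, z] in m, in world coordinates, good to about 4 mm: the middle of the surface that is visible of it).
The state is a dict: "clock": time; "qpos": joint angles; "qd": joint speeds; "joint_efforts": joint torques, N m; "position": TCP position; "tool_rot": TCP orientation; "force": force on the tool from outside, world axes, zero at the start; "moment": the same for the moment, N m; "grip_width": finger opening in m; "finger_force": force on a finger pad.
Only numpy, scipy, OpenCV 4.12 (cv2) and the standard library are available. Lean on these libraries where they do the work, as an engineer would, in place of code of your own. Each camera call takes 0.05 s, during which the arm holds its last target. There are 200 camera calls.

## Working session

There is one attempt and no reset: what is moved stays moved. The work goes in short steps, Python scripts to look and compute and a tool call to move; the robot and the scene stay as the last step left them, time stands still between calls to the robot, and variables do not carry over. Pictures are saved under pics/ and viewed, at most 10 in all, crops included, and the job is handed in when it is done.

Besides the shell and the picture viewer there is one more tool, called after "Emit:" as name(argument=value, ...) on one line, values as JSON. apply_moves: Moves the arm, as the interface text tells. Its arguments: {"type":"object","properties":{"claw":{"type":"array"},"xyz":{"type":"array"},"twist":{"type":"array"},"force":{"type":"number"}},"required":["claw","xyz","twist"]}

```bash
mkdir -p pics; python3 - <<'E'
from workcell import bot
import cv2,numpy as np
for n in ("scene","top"):
    f=bot.grab_frame(n); cv2.imwrite(f"pics/{n}0.png",f["img"][:,:,::-1]); print(n,f["vfov"],f["cx"],f["cy"],np.round(f["view"],4).tolist())
    for q in ("spool_a","cradle_seat","cradle","bearing_tray","silver_reel","screwdriver"):
        print(q,[(np.round(d["position"],3).tolist(),round(d["score"],2)) for d in bot.find_in(n,q)])
print(bot.observe())
E
```

```text
scene 42.81523245167059 271.58361632150934 201.70276298213216 [[-0.3624, 0.932, -0.0069, 0.2208], [-0.7747, -0.2972, 0.5581, 0.4044], [0.5181, 0.2076, 0.8297, -1.2686], [0.0, 0.0, 0.0, 1.0]]
spool_a [([0.625, 0.26, 0.075], 0.89), ([0.513, 0.258, 0.08], 0.87), ([0.422, 0.039, 0.078], 0.85), ([0.617, 0.085, 0.082], 0.83), ([0.653, -0.062, 0.079], 0.82), ([0.448, 0.152, 0.081], 0.6), ([0.553, -0.012, 0.084], 0.6)]
cradle_seat [([0.544, -0.218, 0.069], 0.86)]
cradle [([0.563, -0.211, 0.054], 0.83)]
bearing_tray [([0.783, 0.016, 0.004], 0.71), ([0.174, -0.078, -0.002], 0.43), ([0.547, -0.217, 0.07], 0.38)]
silver_reel [([0.736, 0.203, 0.072], 0.91), ([0.783, -0.216, 0.028], 0.24)]
screwdriver [([0.782, -0.216, 0.025], 0.8)]
top 55.0262953330774 279.8769166872953 211.2486580057309 [[0.0166, -0.9998, 0.0122, 0.0027], [0.992, 0.018, 0.1246, -0.5823], [-0.1248, 0.01, 0.9921, -0.7998], [0.0, 0.0, 0.0, 1.0]]
spool_a [([0.41, 0.036, 0.077], 0.94), ([0.502, 0.253, 0.078], 0.93), ([0.533, -0.015, 0.081], 0.92), ([0.608, 0.252, 0.081], 0.89), ([0.628, -0.067, 0.084], 0.86), ([0.436, 0.148, 0.08], 0
[... 308 characters left out ...]
0.83)]
{'clock': 0.7, 'qpos': array([-1.27817371,  0.52139436, -0.03628704,  1.59950446,  0.02119985,
        1.02109673, -0.11280532]), 'qd': array([ 0.00059272, -0.00073979, -0.0018634 ,  0.00146228,  0.00171932,
        0.00041245, -0.00116672]), 'joint_efforts': array([-2.76414583e-03, -9.26667380e+01,  1.97629407e+00, -3.70194340e+01,
        1.79437583e-02,  2.26972290e-03,  6.01649640e-05]), 'position': array([0.22184849, 0.58429201, 0.23129284]), 'tool_rot': array([-3.14157486e+00,  6.97288361e-06,  2.77871056e+00]), 'force': array([-1.29755882,  0.24990271,  0.24659638]), 'moment': array([-0.05533111, -0.03340663,  0.02060249]), 'finger_force': 0.0, 'grip_width': 0.0852225013780995}
```

View pics/scene0.png

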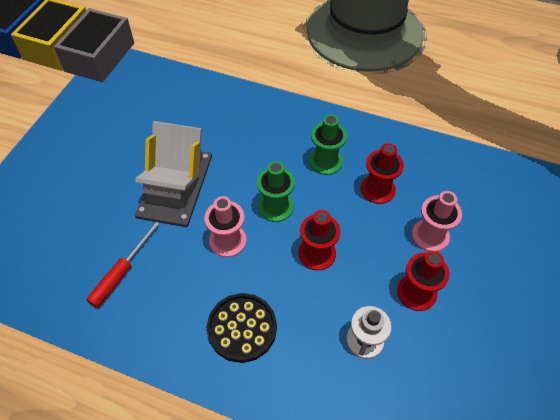

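View pics/top0.png

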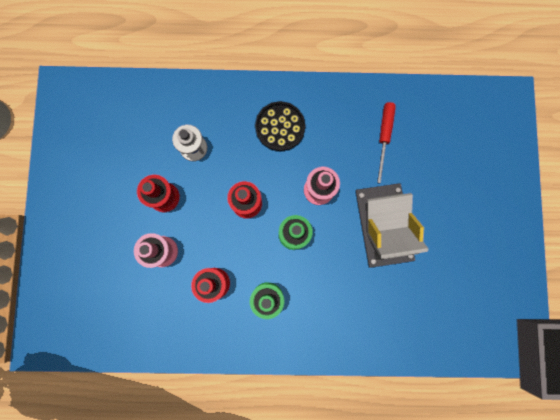

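The scene picture shows red spools at about (385,170), (320,235) and (425,280), with the cradle at (175,165). In the top picture the reds are at (155,190), (245,199) and (210,285), and the cradle is at (395,225). The green and pink ones are look-alikes. Next I fit spool silhouettes and the cradle lips in both views.

```bash
cat > h.py <<'E'
from workcell import bot
import cv2,numpy as np
from scipy.optimize import minimize
from scipy.spatial.transform import Rotation as Ro
S=4
def proj(f,P):
    P=np.atleast_2d(P); V=np.array(f["view"]); c=P@V[:3,:3].T+V[:3,3]
    fl=210/np.tan(np.radians(f["vfov"]/2))
    return np.c_[f["cx"]+fl*c[:,0]/-c[:,2], f["cy"]-fl*c[:,1]/-c[:,2]]
def hull(f,P,img):
    p=cv2.convexHull(((proj(f,P)+.5)*S).round().astype(np.int32)); cv2.fillConvexPoly(img,p,255)
def circ(r,z): 
    t=np.linspace(0,2*np.pi,48,endpoint=False); return np.c_[r*np.cos(t),r*np.sin(t),0*t+z]
def spool_mask(f,R,t):
    m=np.zeros((420*S,560*S),np.uint8)
    for r,a,b in((33,0,5),(22,5,75),(33,75,80),(14,80,120)):
        hull(f,np.r_[circ(r,a),circ(r,b)]/1000@R.T+t,m)
    return m
def seatR(yaw): return Ro.from_euler('z',yaw).as_matrix()@Ro.from_euler('y',-35,degrees=True).as_matrix()
def lips_mask(f,x,y,yaw,z=.055):
    m=np.zeros((420*S,560*S),np.uint8);R=seatR(yaw)
    for s in(-1,1):
        B=np.array([[a,s*b,c] for a in(-33,-1) for b in(38,45) for c in(0,60)])/1000
        hull(f,B@R.T+[x,y,z],m)
    return m
def hsv(f): return cv2.cvtColor(f["img"],cv2.COLOR_RGB2HSV)
def up(m): return cv2.resize(m,None,fx=S,fy=S,interpolation=cv2.INTER_LINEAR)>127
def redmask(f,c):
    h=hsv(f); m=(((h[...,0]<6)|(h[...,0]>174))&(h[...,1]>190)&(h[...,2]>50)).astype(np.uint8)*255
    n,l,st,ce=cv2.connectedComponentsWithStats(cv2.dilate(m,np.ones((5,5))))
    k=l[int(c[1])-25:int(c[1])+25,int(c[0])-25:int(c[0])+25]; k=np.bincount(k[k>0]).argmax()
    m=((l==k)&(m>0)).astype(np.uint8)*255
    cs,_=cv2.findContours(m,cv2.RETR_EXTERNAL,cv2.CHAIN_APPROX_NONE)
    cv2.drawContours(m,cs,-1,255,-1); return m
def iou(a,b): return (a&b).sum()/(a|b).sum()
E
python3 - <<'E'
from h import *
F={n:bot.grab_frame(n) for n in("scene","top")}
vis={n:cv2.resize(f["img"][:,:,::-1],None,fx=S,fy=S) for n,f in F.items()}
def draw(n,m): 
    cs,_=cv2.findContours(m,cv2.RETR_EXTERNAL,cv2.CHAIN_APPROX_NONE); cv2.drawContours(vis[n],cs,-1,(255,255,0),1)
for p0 in((.615,.256),(.442,.150),(.61,.086)):
  for cams in(("top",),("scene",),("top","scene")):
    M={n:up(redmask(F[n],proj(F[n],[*p0,.06])[0])) for n in cams}
    g=lambda p:-sum(iou(spool_mask(F[n],np.eye(3),np.array([p[0],p[1],0]))>0,M[n]) for n in cams)/len(cams)
    r=minimize(g,p0,method='Nelder-Mead',options=dict(initial_simplex=[p0,(p0[0]+.01,p0[1]),(p0[0],p0[1]+.01)],xatol=2e-4,fatol=1e-4))
    print(cams,r.x.round(4),round(-r.fun,3))
  for n in F: draw(n,spool_mask(F[n],np.eye(3),np.array([*r.x,0])))
for cams in(("top",),("scene",),("top","scene")):
    M={}
    for n in cams:
        h=hsv(F[n]); m=((h[...,0]>18)&(h[...,0]<32)&(h[...,1]>150)&(h[...,2]>70)).astype(np.uint8)*255
        c=proj(F[n],[.55,-.215,.08])[0].astype(int); k=np.zeros_like(m); k[c[1]-45:c[1]+45,c[0]-45:c[0]+45]=1; M[n]=up(m*k)
    g=lambda p:-sum(iou(lips_mask(F[n],*p)>0,M[n]) for n in cams)/len(cams)
    p0=np.array([.56,-.213,-.1]); r=min((minimize(g,p0+[0,0,d],method='Nelder-Mead',options=dict(initial_simplex=[p0+[0,0,d],p0+[.01,0,d],p0+[0,.01,d],p0+[0,0,d+.1]],xatol=2e-4,fatol=1e-4)) for d in(-.2,0,.2,.4)),key=lambda r:r.fun)
    print("cradle",cams,r.x.round(4),round(-r.fun,3))
for n in F: 
    draw(n,lips_mask(F[n],*r.x))
    R=seatR(r.x[2])
    q=((proj(F[n],np.array([[-.033,-.045,0],[-.033,.045,0],[-.033,.045,.084],[-.033,-.045,.084]])@R.T+[r.x[0],r.x[1],.055])+.5)*S).astype(int); cv2.polylines(vis[n],[q.astype(np.int32)],True,(0,255,255),1)
a=vis["scene"][380:980,500:1000]; b=vis["top"][700:1120,1360:1760]
o=np.zeros((600,800,3),np.uint8); o[:,:400]=a[:,:400]; o[:420,400:]=b; cv2.imwrite("pics/cr.png",o)
E
```

```text
('top',) [0.6137 0.2616] 0.473
('scene',) [0.6163 0.2617] 0.95
('top', 'scene') [0.6154 0.2621] 0.71
('top',) [0.4457 0.1102] 0.082
('scene',) [0.4341 0.1467] 0.93
('top', 'scene') [0.4341 0.1467] 0.504
('top',) [0.6037 0.083 ] 0.175
('scene',) [0.6059 0.0831] 0.944
('top', 'scene') [0.6053 0.0832] 0.559
cradle ('top',) [ 0.5767 -0.2096  0.1654] 0.785
cradle ('scene',) [ 0.5792 -0.2125  0.1692] 0.913
cradle ('top', 'scene') [ 0.5787 -0.2121  0.1523] 0.795
```

View pics/cr.png

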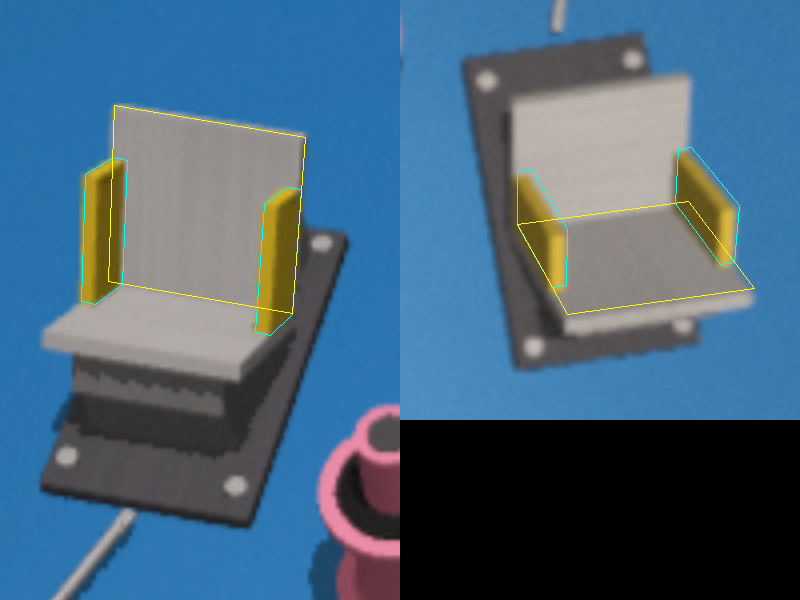

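Emit:
apply_moves(claw=[0.06,0.06,0.06,0.06,0.06,0.06,0.06,0.06,0.06,0.06,0.06,0.06,0.06], xyz=[[0,0,0],[0,0,0],[0,0,0],[0,0,0],[0,0,0],[0,0,0],[0,0,0],[0,0,0],[0,0,0],[0,0,0],[0,0,0],[0,0,0],[0,0,0]], twist=[[0,0,0.137],[0,0,0.137],[0,0,0.137],[0,0,0.137],[0,0,0.137],[0,0,0.137],[0,0,0.137],[0,0,0.137],[0,0,0.137],[0,0,0.137],[0,0,0.137],[0,0,0.137],[0,0,0.137]], force=40)

```text
clock: 2.1
position: [0.2218, 0.5843, 0.2313]
tool_rot: [-3.142, -0.0, 0.992]
force: [-0.4, 0.0, 0.6]
grip_width: 0.0599
finger_force: 0.0
```

Emit:
apply_moves(claw=[0.06,0.06,0.06,0.06,0.06,0.06,0.06,0.06,0.06,0.06,0.06,0.06,0.06,0.06], xyz=[[-0.005,0.042,0],[-0.005,0.042,0],[-0.005,0.042,0],[-0.005,0.042,0],[-0.005,0.042,0],[-0.005,0.042,0],[-0.005,0.042,0],[-0.005,0.042,0],[-0.005,0.042,0],[-0.005,0.042,0],[-0.005,0.042,0],[-0.003,0.042,0],[0,0,0],[0,0,0]], twist=[[0,0,0],[0,0,0],[0,0,0],[0,0,0],[0,0,0],[0,0,0],[0,0,0],[0,0,0],[0,0,0],[0,0,0],[0,0,0],[0,0,0],[0,0,0],[0,0,0]])

```text
clock: 3.5
position: [0.6143, 0.2614, 0.231]
tool_rot: [-3.141, 0.0, 0.996]
force: [-1.3, 0.1, 0.0]
grip_width: 0.06
finger_force: 0.0
```

```bash
cat > d.py <<'E'
import sys
from h import *
s=bot.observe(); T=np.array([float(v) for v in sys.argv[1:4]])
R=Ro.from_euler('xyz',s["tool_rot"]).as_matrix()
print("t",s["clock"],"pos",s["position"].round(4),"rot",s["tool_rot"].round(3),"tool delta",(R.T@(T-s["position"])).round(4))
print("q",s["qpos"].round(2),"F",s["force"].round(2),"M",s["moment"].round(2),"w",s["grip_width"],s["finger_force"])
if len(sys.argv)>4:
    G=seatR(float(sys.argv[4]))@np.diag([1,-1,-1]); print("rotvec to seat",Ro.from_matrix(R.T@G).as_rotvec().round(4))
E
python3 d.py 0.6155 0.262 0.085
```

```text
t 3.5 pos [0.6143 0.2614 0.231 ] rot [-3.141  0.     0.996] tool delta [0.0012 0.0007 0.146 ]
q [-0.76  0.63  0.43  1.49 -0.28  1.08 -0.84] F [-1.27  0.1   0.02] M [ 0.03  0.02 -0.08] w 0.059982565967316916 0.0
```

Emit:
apply_moves(claw=[0.06,0.06,0.06,0.06,0.06,0.06,0.02,0.02,0.02,0.02,0.02,0.02,0.02,0.02,0.02,0.02,0.02], xyz=[[0.001,0.001,0.04],[0,0,0.04],[0,0,0.03],[0,0,0.02],[0,0,0.015],[0,0,0],[0,0,0],[0,0,0],[0,0,0],[0,0,0],[0,0,-0.01],[0,0,-0.02],[0,0,-0.01],[0,0,0],[0,0,0],[0,0,0],[0,0,0]], twist=[[0,0,0],[0,0,0],[0,0,0],[0,0,0],[0,0,0],[0,0,0],[0,0,0],[0,0,0],[0,0,0],[0,0,0],[0,0,0],[0,0,0],[0,0,0],[0,0,0],[0,0,0],[0,0,0],[0,0,0]], force=60)

```text
clock: 5.2
position: [0.6149, 0.2625, 0.1256]
tool_rot: [-3.141, 0.001, 0.998]
force: [0.3, 0.3, -1.8]
grip_width: 0.0265
finger_force: 59.1
```

```bash
python3 d.py 0.6155 0.262 0.085; python3 - <<'E'
from workcell import bot
import numpy as np
L=[]
for i in range(4): bot.grab_frame("top"); L.append(bot.observe()["force"])
print(np.mean(L,0),np.std(L,0))
E
```

```text
t 5.2 pos [0.6149 0.2625 0.1256] rot [-3.141e+00  1.000e-03  9.980e-01] tool delta [-0.      0.0007  0.0406]
q [-0.73  0.74  0.38  1.58 -0.33  0.89 -0.8 ] F [ 0.27  0.28 -1.83] M [ 0.   -0.03 -0.01] w 0.02645209420805212 59.07433211803436
[ 2.22798116e-01  1.45022275e-03 -1.59282338e+00] [0.4434428  0.31209423 0.48315581]
```

About 1.6 N, so this spool is light. I'll set it back and go to the one at (0.605,0.083).

Emit:
apply_moves(claw=[0.02,0.02,0.02,0.02,0.06,0.06,0.06,0.06,0.06,0.06,0.06,0.06,0.06,0.06,0.06,0.06,0.06,0.06], xyz=[[0,0,0.015],[0,0,0.015],[0,0,0.01],[0,0,0],[0,0,0],[0,0,0],[0,0,0],[0,0,-0.03],[0,0,-0.04],[0,0,-0.04],[-0.026,0.015,0],[-0.026,0.015,0],[-0.026,0.015,0],[-0.026,0.015,0],[-0.026,0.015,0],[-0.026,0.0135,0],[0,0,0],[0,0,0]], twist=[[0,0,0],[0,0,0],[0,0,0],[0,0,0],[0,0,0],[0,0,0],[0,0,0],[0,0,0],[0,0,0],[0,0,0],[0,0,0],[0,0,0],[0,0,0],[0,0,0],[0,0,0],[0,0,0],[0,0,0],[0,0,0]])

```text
clock: 7.2
position: [0.6051, 0.0832, 0.1965]
tool_rot: [3.142, -0.0, 0.997]
force: [0.1, 1.1, 0.1]
grip_width: 0.0602
finger_force: 0.0
```

```bash
python3 d.py 0.6055 0.083 0.085; python3 - <<'E'
from h import *
f=bot.grab_frame("scene"); m=up(redmask(f,proj(f,[.615,.262,.06])[0]))
for p in((.6155,.262),(.614,.262),(.617,.262),(.6155,.264)): print(p,iou(spool_mask(f,np.eye(3),np.array([*p,0]))>0,m))
E
```

```text
t 7.2 pos [0.6051 0.0832 0.1965] rot [ 3.142 -0.     0.997] tool delta [-0.      0.0004  0.1115]
q [-0.52  0.57  0.43  1.69 -0.28  0.94 -0.56] F [0.09 1.12 0.11] M [ 0.01  0.05 -0.05] w 0.06015891162621278 0.0
(0.6155, 0.262) 0.9240313452329125
(0.614, 0.262) 0.9358946273070814
(0.617, 0.262) 0.8985997102848865
(0.6155, 0.264) 0.868400232079751
```

The first spool stands upright. Next I test the second.

Emit:
apply_moves(claw=[0.06,0.06,0.06,0.06,0.06,0.02,0.02,0.02,0.02,0.02,0.02,0.02,0.02,0.02,0.02,0.02], xyz=[[0,0,0.04],[0,0,0.035],[0,0,0.02],[0,0,0.0165],[0,0,0],[0,0,0],[0,0,0],[0,0,0],[0,0,0],[0,0,-0.01],[0,0,-0.02],[0,0,-0.01],[0,0,0],[0,0,0],[0,0,0],[0,0,0]], twist=[[0,0,0],[0,0,0],[0,0,0],[0,0,0],[0,0,0],[0,0,0],[0,0,0],[0,0,0],[0,0,0],[0,0,0],[0,0,0],[0,0,0],[0,0,0],[0,0,0],[0,0,0],[0,0,0]])

```text
clock: 8.85
position: [0.6047, 0.0835, 0.1242]
tool_rot: [-3.141, 0.001, 0.998]
force: [-0.4, -0.5, -4.4]
grip_width: 0.0265
finger_force: 59.6
```

```bash
python3 - <<'E'
from workcell import bot
import numpy as np
L=[]
for i in range(4): bot.grab_frame("top"); L.append(bot.observe()["force"])
print(np.mean(L,0),np.std(L,0))
E
python3 d.py 0.434 0.147 0.125
```

```text
[-0.24311495  0.20566679 -4.89183054] [0.2152417  0.38848927 0.43202543]
t 9.05 pos [0.6049 0.0835 0.1245] rot [-3.141  0.     0.998] tool delta [-0.0393 -0.1781 -0.0004]
q [-0.49  0.66  0.39  1.74 -0.33  0.8  -0.52] F [-0.39  0.64 -5.07] M [ 0.07 -0.02  0.01] w 0.026575449313394114 59.5939564704895
```

About 4.7 N, so this is the heavy one. I raise it, turn to the cradle's yaw and tilt 35°.

Emit:
apply_moves(claw=[0.02,0.02,0.02,0.02,0.02,0.02,0.02,0.02,0.02,0.02,0.02,0.02,0.02,0.02,0.02,0.02,0.02,0.02], xyz=[[0,0,-0.03],[0,0,-0.04],[0,0,-0.04],[0,0,-0.03],[0,0,0],[0,0,0],[0,0,0],[0,0,0],[0,0,0],[0,0,0],[0,0,0],[0,0,0],[0,0,0],[0,0,0],[0,0,0],[0,0,0],[0,0,0],[0,0,0]], twist=[[0,0,0],[0,0,0],[0,0,0],[0,0,0],[0,0,0.119],[0,0,0.119],[0,0,0.119],[0,0,0.119],[0,0,0.119],[0,0,0.119],[0,0,0.119],[0,0.102,0],[0,0.102,0],[0,0.102,0],[0,0.102,0],[0,0.102,0],[0,0.101,0],[0,0,0]], force=90)

```text
clock: 10.85
position: [0.6005, 0.0839, 0.2623]
tool_rot: [-3.137, -0.604, 0.164]
force: [0.0, -0.3, -5.3]
grip_width: 0.0259
finger_force: 90.0
```

```bash
python3 - <<'E'
from h import *
print((seatR(.165)@[.02,0,.1345]+[.578,-.211,.055]).round(4),(seatR(.165)@[.0,0,.0845]+[.578,-.211,.055]).round(4))
E
python3 d.py 0.5190 -0.2208 0.1766 0.165
```

```text
[ 0.5181 -0.221   0.1766] [ 0.5302 -0.219   0.1242]
t 10.85 pos [0.6005 0.0839 0.2623] rot [-3.137 -0.604  0.164] tool delta [-0.1558  0.2873 -0.0046]
q [-0.69  0.26  0.52  2.16 -0.57  0.17 -1.11] F [ 0.02 -0.32 -5.26] M [-0.22  1.29  0.03] w 0.02592512368952262 90.02357125282288
rotvec to seat [-0.0038  0.0068 -0.0008]
```

Emit:
apply_moves(claw=[0.02,0.02,0.02,0.02,0.02,0.02,0.02,0.02,0.02,0.02], xyz=[[-0.013,0.036,-0.009],[-0.013,0.036,-0.009],[-0.013,0.036,-0.009],[-0.013,0.036,-0.009],[-0.013,0.036,-0.009],[-0.013,0.036,-0.009],[-0.013,0.036,-0.009],[-0.013,0.036,-0.009],[0,0,0],[0,0,0]], twist=[[0,0,0],[0,0,0],[0,0,0],[0,0,0],[0,0,0],[0,0,0],[0,0,0],[0,0,0],[0,0,0],[0,0,0]])

```text
clock: 11.85
position: [0.5419, -0.1699, 0.2627]
tool_rot: [-3.14, -0.605, 0.16]
force: [-0.2, 1.3, -4.9]
grip_width: 0.0259
finger_force: 90.8
```

```bash
python3 d.py 0.5181 -0.221 0.1766 0.165
```

```text
t 11.85 pos [ 0.5419 -0.1699  0.2627] rot [-3.14  -0.605  0.16 ] tool delta [-0.075   0.0468  0.0527]
q [ 0.31  0.22  0.06  2.16 -0.97  0.37 -0.19] F [-0.16  1.33 -4.92] M [-0.17  1.31  0.01] w 0.025881503170336866 90.77160716056824
rotvec to seat [ 0.0011  0.0054 -0.004 ]
```

Emit:
apply_moves(claw=[0.02,0.02,0.02,0.02,0.02,0.02,0.02,0.02], xyz=[[-0.013,0.008,0.004],[-0.013,0.008,0.009],[-0.013,0.008,0.01],[-0.012,0.008,0.01],[-0.012,0.008,0.01],[-0.012,0.007,0.01],[0,0,0],[0,0,0]], twist=[[0,0.005,0],[0,0,0],[0,0,0],[0,0,0],[0,0,0],[0,0,0],[0,0,0],[0,0,0]])

```text
clock: 12.65
position: [0.5195, -0.2183, 0.1781]
tool_rot: [-3.139, -0.61, 0.162]
force: [0.2, -0.2, -3.9]
grip_width: 0.026
finger_force: 90.8
```

```bash
python3 d.py 0.5181 -0.221 0.1766 0.165; python3 - <<'E'
from h import *
s=bot.observe(); R=Ro.from_euler('xyz',s["tool_rot"]).as_matrix()
t=s["position"]+R@[0,0,.0845]; Q=seatR(.165); print("spool in seat",(Q.T@(t-[.578,-.211,.055])).round(4))
o=[]
for n,c in(("scene",(175,160)),("top",(385,220))):
    f=bot.grab_frame(n); v=cv2.resize(f["img"][:,:,::-1],None,fx=S,fy=S)
    for m in(spool_mask(f,R@np.diag([1,-1,-1]),t),lips_mask(f,.578,-.211,.165)):
        cs,_=cv2.findContours(m,cv2.RETR_EXTERNAL,cv2.CHAIN_APPROX_NONE); cv2.drawContours(v,cs,-1,(255,255,0),1)
    o.append(v[c[1]*S-300:c[1]*S+300,c[0]*S-200:c[0]*S+200])
cv2.imwrite("pics/so.png",np.hstack(o))
E
```

```text
t 12.65 pos [ 0.5195 -0.2183  0.1781] rot [-3.139 -0.61   0.162] tool delta [-0.0024  0.0024  0.0002]
q [ 0.86  0.41 -0.44  2.21 -1.25  0.2   0.29] F [ 0.24 -0.16 -3.87] M [-0.23  1.24 -0.01] w 0.02600675628426057 90.77589869499207
rotvec to seat [-0.0009  0.001  -0.0025]
spool in seat [0.0223 0.0024 0.0502]
```

View pics/so.png

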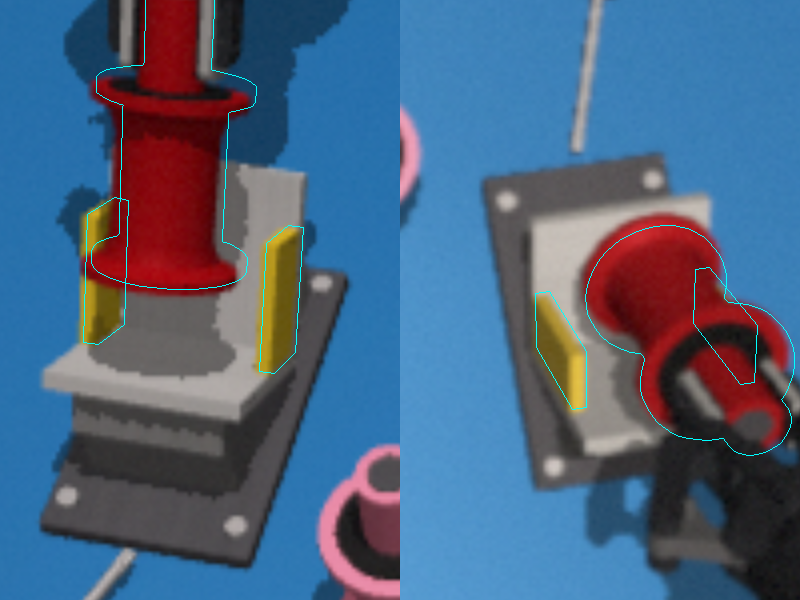

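The spool hangs about 2 px left of the model in the scene view and about 2 px further up in the top view. I fit the real in-hand offset.

```bash
cat > fit.py <<'E'
from h import *
s=bot.observe(); R=Ro.from_euler('xyz',s["tool_rot"]).as_matrix(); RS=R@np.diag([1,-1,-1])
t=s["position"]+R@[0,0,.0845]; Q=seatR(.165)
F={n:bot.grab_frame(n) for n in("scene","top")};M={};W={}
def lower(f,o):  # hub and bottom flange, top flange
    m=np.zeros((420*S,560*S),np.uint8)
    for r,a,b in((33,0,5),(22,5,75),(33,75,80)): hull(f,np.r_[circ(r,a),circ(r,b)]/1000@RS.T+t+Q@o,m)
    return m>0
for n,f in F.items():
    h=hsv(f); m=(((h[...,0]<8)|(h[...,0]>172))&(h[...,1]>150)&(h[...,2]>40)).astype(np.uint8)*255
    m=cv2.morphologyEx(m,cv2.MORPH_CLOSE,cv2.getStructuringElement(cv2.MORPH_ELLIPSE,(9,9)))
    # ignore region above the top flange (boss, fingers)
    w=np.zeros((420*S,560*S),np.uint8); hull(f,np.r_[circ(45,-25),circ(45,72)]/1000@RS.T+t,w)
    M[n]=up(m); W[n]=w>0
def g(o,cams):
    e=0
    for n in cams: e-=iou(lower(F[n],o)&W[n],M[n]&W[n])
    return e/len(cams)
for cams in(("scene",),("top",),("scene","top")):
    r=minimize(g,[0,0,0],args=(cams,),method='Nelder-Mead',options=dict(initial_simplex=[[0,0,0],[.006,0,0],[0,.006,0],[0,0,.006]],xatol=2e-4,fatol=1e-4))
    print(cams,"offset in seat axes",r.x.round(4),-round(r.fun,3))
print("model spool in seat",(Q.T@(t-[.578,-.211,.055])).round(4))
E
python3 fit.py
```

```text
('scene',) offset in seat axes [ 0.0066 -0.0012 -0.0013] 0.932
('top',) offset in seat axes [ 0.0032  0.001  -0.0018] 0.812
('scene', 'top') offset in seat axes [ 0.0046 -0.0009 -0.0018] 0.858
model spool in seat [0.0232 0.0032 0.0503]
```

Emit:
apply_moves(claw=[0.02,0.02,0.02,0.02,0.02,0.02,0.02,0.02], xyz=[[-0.007,0.0025,0.005],[-0.007,0,0.008],[0,0,0.008],[0,0,0.008],[0,0,0.006],[0,0,0.003],[0,0,0],[0,0,0]], twist=[[0,0,0],[0,0,0],[0,0,0],[0,0,0],[0,0,0],[0,0,0],[0,0,0],[0,0,0]])

```text
clock: 13.65
position: [0.5316, -0.2257, 0.1497]
tool_rot: [-3.125, -0.595, 0.164]
force: [-0.7, -0.4, -4.7]
grip_width: 0.026
finger_force: 90.9
```

```bash
python3 d.py 0.5302 -0.219 0.1242 0.165; python3 fit.py
```

```text
t 13.65 pos [ 0.5316 -0.2257  0.1497] rot [-3.125 -0.595  0.164] tool delta [-0.0145 -0.0065  0.0211]
q [ 0.87  0.5  -0.47  2.17 -1.26  0.16  0.33] F [-0.74 -0.38 -4.69] M [-0.27  1.28  0.  ] w 0.025958987922056864 90.87904572486877
rotvec to seat [-0.0159  0.0155 -0.0012]
('scene',) offset in seat axes [ 0.0064 -0.0006 -0.0012] 0.928
('top',) offset in seat axes [ 0.0037  0.0013 -0.0016] 0.804
('scene', 'top') offset in seat axes [ 0.0045 -0.001  -0.002 ] 0.857
model spool in seat [ 0.0135 -0.0055  0.0208]
```

```bash
cat > kin.py <<'E'
import numpy as np, itertools
from scipy.optimize import least_squares
from scipy.spatial.transform import Rotation as Ro
lo=np.array([-2.91,-.3,-1.5,.17,-1.26,.16,-2.52]); hi=np.array([2.91,2.13,1.42,2.43,4.41,1.93,2.52])
D=[([-1.27817,.52139,-.03629,1.59950,.02120,1.02110,-.11281],[.22185,.58429,.23129],[-3.14157,0,2.77871]),
([-.76,.63,.43,1.49,-.28,1.08,-.84],[.6143,.2614,.231],[-3.141,0,.996]),
([-.73,.74,.38,1.58,-.33,.89,-.8],[.6149,.2625,.1256],[-3.141,.001,.998]),
([-.52,.57,.43,1.69,-.28,.94,-.56],[.6051,.0832,.1965],[3.142,0,.997]),
([-.49,.66,.39,1.74,-.33,.8,-.52],[.6049,.0835,.1245],[-3.141,0,.998]),
([-.69,.26,.52,2.16,-.57,.17,-1.11],[.6005,.0839,.2623],[-3.137,-.604,.164]),
([.31,.22,.06,2.16,-.97,.37,-.19],[.5419,-.1699,.2627],[-3.14,-.605,.16]),
([.86,.41,-.44,2.21,-1.25,.2,.29],[.5195,-.2183,.1781],[-3.139,-.61,.162]),
([.87,.5,-.47,2.17,-1.26,.16,.33],[.5316,-.2257,.1497],[-3.125,-.595,.164])]
def Rz(a): return Ro.from_euler('z',a).as_matrix()
def Ry(a): return Ro.from_euler('y',a).as_matrix()
def fk(q,P):
    s,p=P; h,L1,a,L2,L3,e,b0,b=p
    R=Rz(s[0]*q[0]+b0); x=R@[b,0,h]; R=R@Ry(q[1]); x=x+R@[0,0,L1]; R=R@Rz(s[1]*q[2]); x=x+R@[a,0,0]
    R=R@Ry(q[3]); x=x+R@[-a,0,L2]; R=R@Rz(s[2]*q[4])@Ry(q[5]); x=x+R@[e,0,L3]
    return R@Rz(s[3]*q[6]+p7),x
p7=np.pi/2
def res(p,s):
    r=[]
    for q,x,o in D:
        R,y=fk(q,(s,p)); r+=[*(y-x)*3,*Ro.from_matrix(R.T@Ro.from_euler('xyz',o).as_matrix()).as_rotvec()]
    return np.array(r)
def fit():
    global p7
    best=None
    for s in itertools.product((1,-1),repeat=4):
        for k in(1,-1,0,2):
            p7=k*np.pi/2
            r=least_squares(res,[.35,.4,0,.4,.2,0,0,0],args=(s,))
            if best is None or r.cost<best[0]: best=(r.cost,s,k,r.x)
    p7=best[2]*np.pi/2; return best
E
python3 - <<'E'
import kin
b=kin.fit(); print(b); print(kin.np.abs(kin.res(b[3],b[1])).reshape(-1,6).round(3))
E
```

```text
(np.float64(0.016960921754972127), (-1, -1, -1, -1), 1, array([ 0.33641344,  0.45917819,  0.02172803,  0.41121735,  0.29189209,
       -0.03750444, -0.04079486, -0.01634833]))
[[0.096 0.051 0.013 0.    0.    0.041]
 [0.017 0.027 0.004 0.004 0.001 0.035]
 [0.037 0.011 0.    0.003 0.002 0.038]
 [0.007 0.02  0.001 0.004 0.001 0.043]
 [0.004 0.013 0.003 0.006 0.004 0.045]
 [0.012 0.021 0.031 0.03  0.005 0.046]
 [0.018 0.019 0.001 0.027 0.005 0.029]
 [0.004 0.008 0.02  0.022 0.001 0.027]
 [0.    0.024 0.02  0.02  0.001 0.026]]
```

```bash
python3 - <<'E'
s=open('kin.py').read()
a=s.index("def fk"); b=s.index("p7=np")
s=s[:a]+'''def fk(q,P):
    s,p=P; h,L1,a,a2,L2,e,L3,b,y1,y2,y3=p
    R=Rz(-q[0]); x=R@[b,y1,h]; R=R@Ry(q[1]); x=x+R@[0,y2,L1]; R=R@Rz(-q[2]); x=x+R@[a,0,0]
    R=R@Ry(q[3]); x=x+R@[a2,y3,L2]; R=R@Rz(-q[4])@Ry(q[5]); x=x+R@[e,0,L3]
    return R@Rz(-q[6]+p7),x
'''+s[b:s.index("def fit")]+'''
def fit():
    r=least_squares(res,[.35,.4,0,0,.4,0,.3,0,0,0,0],args=(0,)); return (0,r.x),r
'''
open('kin.py','w').write(s)
E
cat > ik.py <<'E'
import kin,sys; from kin import *
from h import seatR,bot
P,r=fit(); print(r.cost,P[1].round(3)); print(np.abs(r.fun).reshape(-1,6).max(0).round(3))
st=bot.observe(); q0=np.array(st["qpos"]); print(q0.round(3))
R0,x0=fk(q0,P); dx=st["position"]-x0
zs=seatR(.165)[:,2]
# targets: spool x,y,z in seat (model TCP frame)
for tgt in((.0,0,.0845),(.01,0,.105)):
  X=seatR(.165)@tgt+[.578,-.211,.055]
  sols=[]
  rng=np.random.default_rng(0)
  for psi in np.linspace(-1.4,1.4,29):
    best=None
    for k in range(8):
      g=np.clip(np.array([-psi*.8+.4,.4,psi,2.1,rng.uniform(-1.2,3),.4,rng.uniform(-2,2)]),lo+.02,hi-.02)
      def f(v):
        q=np.insert(v,2,psi); R,x=fk(q,P); return [*(x+dx-X)*5,*np.cross(R[:,2],-zs),1e-3*v[5]]
      s=least_squares(f,np.delete(g,2),bounds=(np.delete(lo,2),np.delete(hi,2)))
      e=np.linalg.norm(s.fun[:6])
      if best is None or e<best[0]-1e-4: best=(e,np.insert(s.x,2,psi))
    if best[0]<.03: 
      R,_=fk(best[1],P); print(tgt,"q3",round(psi,2),"err",round(best[0],4),best[1].round(2),"toolx",R[:,0].round(2))
E
python3 ik.py
```

```text
0.0007292392801909537 [ 0.313  0.525  0.009 -0.001  0.414  0.005  0.317  0.004 -0.844  0.82
 -0.036]
[0.013 0.01  0.008 0.006 0.005 0.012]
[ 0.874  0.496 -0.468  2.173 -1.263  0.162  0.327]
(0.0, 0, 0.0845) q3 -1.4 err 0.0 [ 1.42  1.   -1.4   2.19  1.62  0.62 -0.  ] toolx [-0.68  0.62 -0.4 ]
(0.0, 0, 0.0845) q3 -1.3 err 0.0 [ 1.38  0.91 -1.3   2.19  1.62  0.5  -0.  ] toolx [-0.69  0.59 -0.41]
(0.0, 0, 0.0845) q3 -1.2 err 0.0 [ 1.34  0.83 -1.2   2.19  1.62  0.39  0.  ] toolx [-0.71  0.56 -0.43]
(0.0, 0, 0.0845) q3 -1.1 err 0.0 [ 1.28  0.76 -1.1   2.2   1.65  0.3   0.  ] toolx [-0.73  0.52 -0.45]
(0.0, 0, 0.0845) q3 -1.0 err 0.0 [ 1.22  0.71 -1.    2.2   1.7   0.21 -0.  ] toolx [-0.76  0.45 -0.47]
(0.0, 0, 0.0845) q3 -0.9 err 0.0149 [ 1.15  0.66 -0.9   2.21  1.89  0.16  0.  ] toolx [-0.81  0.23 -0.54]
(0.0, 0, 0.0845) q3 -0.5 err 0.0197 [ 0.89  0.56 -0.5   2.24  4.06  0.16  0.  ] toolx [ 0.36 -0.92  0.15]
(0.0, 0, 0.0845) q3 -0.4 err 0.0 [ 0.8   0.53 -0.4   2.23  4.28  0.18 -0.  ] toolx [ 0.53 -0.8   0.28]
(0.0, 0, 0.0845) q3 -0.3 err 0.0 [ 0.73  0.52 -0.3   2.23  4.34  0.23  0.  ] too
[... 2312 characters left out ...]
0.3 err 0.02 [ 0.73  0.47 -0.3   2.24  4.41  0.23 -0.  ] toolx [ 0.62 -0.7   0.37]
(0.01, 0, 0.105) q3 -0.2 err 0.0224 [ 0.65  0.47 -0.2   2.25  4.41  0.28  0.  ] toolx [ 0.62 -0.69  0.38]
(0.01, 0, 0.105) q3 -0.1 err 0.0245 [ 0.57  0.46 -0.1   2.25  4.41  0.32  0.  ] toolx [ 0.63 -0.68  0.38]
(0.01, 0, 0.105) q3 0.0 err 0.0265 [0.49 0.46 0.   2.26 4.41 0.37 0.  ] toolx [ 0.63 -0.67  0.39]
(0.01, 0, 0.105) q3 0.1 err 0.0284 [0.41 0.47 0.1  2.27 4.41 0.41 0.  ] toolx [ 0.63 -0.66  0.39]
(0.01, 0, 0.105) q3 1.3 err 0.0209 [-0.31  1.02  1.3   2.29  4.41  1.35 -0.  ] toolx [ 0.74 -0.48  0.48]
(0.01, 0, 0.105) q3 1.4 err 0.0054 [-0.33  1.13  1.4   2.28  4.41  1.48  0.  ] toolx [ 0.76 -0.44  0.48]
```

```bash
cat > ik2.py <<'E'
import kin; from kin import *
from h import seatR,bot
P,r=fit(); st=bot.observe(); q0=np.array(st["qpos"]); R0,x0=fk(q0,P); Rm=Ro.from_euler('xyz',st["tool_rot"]).as_matrix()
dx=st["position"]-x0; C=R0.T@Rm
Q=seatR(.165); O=np.array([.578,-.211,.055])
# spool underside point (tool z .0845) at target; axis as near as possible; margins on joints
for tgt in((.006,-.001,.02),(0,-.001,.01),(-.004,-.001,.003)):
  def f(q):
    R,x=fk(q,P); R=R@C; x=x+dx
    return [*((Q.T@(x+R@[0,0,.0845]-O))-tgt)*50,*np.cross(R[:,2],-Q[:,2]),*(1e-3*(q-q0))]
  s=least_squares(f,np.clip(q0,lo+.035,hi-.035),bounds=(lo+.03,hi-.03))
  R,x=fk(s.x,P);R=R@C; x=x+dx
  print(tgt,s.x.round(3),"axis in seat",(-Q.T@R[:,2]).round(3),"pos err",(Q.T@(x+R@[0,0,.0845]-O)-tgt).round(4),"twist from now",Ro.from_matrix(Rm.T@R).as_rotvec().round(3),"shift",(Rm.T@(x-st["position"])).round(4))
E
python3 ik2.py
```

```text
(0.006, -0.001, 0.02) [ 0.843  0.494 -0.425  2.174 -1.23   0.19   0.327] axis in seat [ 0.03  -0.031  0.999] pos err [ 0. -0.  0.] twist from now [ 0.015 -0.014 -0.032] shift [-0.0063 -0.0034  0.0011]
(0, -0.001, 0.01) [ 0.836  0.519 -0.416  2.165 -1.23   0.19   0.327] axis in seat [ 0.039 -0.041  0.998] pos err [ 0. -0.  0.] twist from now [ 0.026 -0.024 -0.023] shift [-0.0113 -0.0023  0.0113]
(-0.004, -0.001, 0.003) [ 0.831  0.537 -0.411  2.158 -1.23   0.19   0.327] axis in seat [ 0.045 -0.049  0.998] pos err [ 0. -0.  0.] twist from now [ 0.033 -0.03  -0.016] shift [-0.0147 -0.0016  0.0184]
```

Emit:
apply_moves(claw=[0.02,0.02,0.02,0.02,0.02], xyz=[[-0.004,-0.002,0.002],[-0.004,-0.001,0.004],[-0.002,0,0.003],[0,0,0],[0,0,0]], twist=[[0.018,-0.016,0],[0.008,-0.007,0],[0.007,-0.007,0],[0,0,0],[0,0,0]])

```text
clock: 14.25
position: [0.5277, -0.2231, 0.1367]
tool_rot: [-3.093, -0.566, 0.165]
force: [-0.3, -0.0, -5.0]
grip_width: 0.0254
finger_force: 90.9
```

```bash
python3 d.py 0.5302 -0.219 0.1242 0.165; python3 fit.py; python3 ik2.py
```

```text
t 14.25 pos [ 0.5277 -0.2231  0.1367] rot [-3.093 -0.566  0.165] tool delta [-0.004  -0.003   0.0124]
q [ 0.8   0.51 -0.37  2.16 -1.19  0.22  0.26] F [-0.34 -0.03 -4.96] M [-0.33  1.19 -0.08] w 0.02544693889198517 90.92888832092285
rotvec to seat [-0.0488  0.0453 -0.0015]
('scene',) offset in seat axes [ 0.0066 -0.0012 -0.0016] 0.933
('top',) offset in seat axes [ 0.0034  0.0009 -0.0023] 0.802
('scene', 'top') offset in seat axes [ 0.0039 -0.0012 -0.0024] 0.857
model spool in seat [0.0008 0.0005 0.0122]
(0.006, -0.001, 0.02) [ 0.843  0.494 -0.425  2.174 -1.23   0.19   0.263] axis in seat [ 0.03  -0.031  0.999] pos err [ 0. -0.  0.] twist from now [-0.018  0.016  0.032] shift [ 0.0035 -0.0005 -0.0079]
(0, -0.001, 0.01) [ 0.836  0.52  -0.416  2.165 -1.23   0.19   0.263] axis in seat [ 0.039 -0.041  0.998] pos err [ 0. -0.  0.] twist from now [-0.007  0.006  0.042] shift [-0.0012  0.0009  0.0023]
(-0.004, -0.001, 0.003) [ 0.832  0.538 -0.411  2.158 -1.23   0.19   0.263] axis in seat [ 0.045 -0.049  0.998] pos err [ 0. -0.  0.] twist from now [-0.    -0.     0.049] shift [-0.0043  0.0019  0.0094]
```

Emit:
apply_moves(claw=[0.02,0.02,0.02,0.02,0.02,0.02], xyz=[[-0.002,0,0.003],[-0.001,0,0.003],[0,0,0.001],[0,0,0.001],[0,0,0],[0,0,0]], twist=[[0,0,0],[0,0,0],[0,0,0],[0,0,0],[0,0,0],[0,0,0]])

```text
clock: 14.95
position: [0.5293, -0.2225, 0.1284]
tool_rot: [-3.093, -0.565, 0.165]
force: [-0.6, -0.0, -4.3]
grip_width: 0.0262
finger_force: 90.9
```

```bash
python3 d.py 0.5302 -0.219 0.1242 0.165; python3 fit.py
```

```text
t 14.95 pos [ 0.5293 -0.2225  0.1284] rot [-3.093 -0.565  0.165] tool delta [-0.001  -0.0031  0.0045]
q [ 0.83  0.53 -0.41  2.16 -1.22  0.19  0.29] F [-0.58 -0.01 -4.3 ] M [-0.27  1.21  0.02] w 0.026194878876170898 90.92581629753113
rotvec to seat [-0.0488  0.0454 -0.0014]
('scene',) offset in seat axes [ 0.0064 -0.0019 -0.0017] 0.928
('top',) offset in seat axes [ 0.0034  0.0014 -0.002 ] 0.805
('scene', 'top') offset in seat axes [ 0.0034 -0.0017 -0.0031] 0.848
model spool in seat [-0.0026  0.0008  0.0045]
```

Still no contact, with about 2–3 mm left. I go down in 1 mm steps.

Emit:
apply_moves(claw=[0.02,0.02,0.02,0.02], xyz=[[-0.001,0,0.001],[0,0,0.001],[0,0,0],[0,0,0]], twist=[[0,0,0],[0,0,0],[0,0,0],[0,0,0]])

```text
clock: 15.45
position: [0.5296, -0.2222, 0.1277]
tool_rot: [-3.093, -0.567, 0.166]
force: [-23.1, 3.0, 36.2]
grip_width: 0.0258
finger_force: 96.7
```

Emit:
apply_moves(claw=[0.02,0.02,0.02], xyz=[[0,0,0.001],[0,0,0],[0,0,0]], twist=[[0,0,0],[0,0,0],[0,0,0]])

```text
clock: 15.75
position: [0.53, -0.222, 0.1277]
tool_rot: [-3.094, -0.568, 0.166]
force: [-39.4, 5.4, 62.2]
grip_width: 0.0263
finger_force: 100.1
```

Contact with the foot plate, pressing too hard. I back off 2 mm, then shift towards the back plate.

Emit:
apply_moves(claw=[0.02,0.02,0.02,0.02], xyz=[[0,0,-0.001],[0,0,-0.0013],[0,0,0],[0,0,0]], twist=[[0,0,0],[0,0,0],[0,0,0],[0,0,0]])

```text
clock: 16.15
position: [0.5289, -0.2226, 0.1275]
tool_rot: [-3.093, -0.566, 0.165]
force: [-8.6, 0.0, 10.3]
grip_width: 0.0255
finger_force: 92.4
```

Emit:
apply_moves(claw=[0.02,0.02,0.02], xyz=[[-0.001,0,0],[0,0,0],[0,0,0]], twist=[[0,0,0],[0,0,0],[0,0,0]])

```text
clock: 16.45
position: [0.5284, -0.2228, 0.1272]
tool_rot: [-3.093, -0.566, 0.165]
force: [-6.4, 0.6, 11.7]
grip_width: 0.0261
finger_force: 92.8
```

```bash
python3 d.py 0.5302 -0.219 0.1242 0.165; python3 fit.py
```

```text
t 16.45 pos [ 0.5284 -0.2228  0.1272] rot [-3.093 -0.566  0.165] tool delta [ 0.0004 -0.0032  0.004 ]
q [ 0.84  0.54 -0.42  2.16 -1.22  0.18  0.31] F [-6.41  0.62 11.74] M [0.11 0.46 0.18] w 0.02609566113182401 92.82299280166626
rotvec to seat [-0.0484  0.0444 -0.0011]
('scene',) offset in seat axes [ 0.0071 -0.0011 -0.0013] 0.925
('top',) offset in seat axes [ 0.0034  0.0009 -0.003 ] 0.803
('scene', 'top') offset in seat axes [ 0.0042 -0.0013 -0.0025] 0.851
model spool in seat [-0.0039  0.0006  0.004 ]
```

Emit:
apply_moves(claw=[0.02,0.02,0.02], xyz=[[-0.001,0,0],[-0.001,0,0],[0,0,0]], twist=[[0,0,0],[0,0,0],[0,0,0]])

```text
clock: 16.85
position: [0.5273, -0.2229, 0.1266]
tool_rot: [-3.093, -0.567, 0.166]
force: [-3.9, 0.8, 14.6]
grip_width: 0.0255
finger_force: 93.1
```

Emit:
apply_moves(claw=[0.03,0.034,0.04,0.046,0.054,0.06,0.06,0.06], xyz=[[0,0,0],[0,0,0],[0,0,0],[0,0,0],[0,0,0],[0,0,0],[0,0,0],[0,0,0]], twist=[[0,0,0],[0,0,0],[0,0,0],[0,0,0],[0,0,0],[0,0,0],[0,0,0],[0,0,0]], force=20)

```text
clock: 17.65
position: [0.5263, -0.2229, 0.1257]
tool_rot: [-3.093, -0.565, 0.165]
force: [0.1, -0.5, -1.0]
grip_width: 0.0599
finger_force: 0.0
```

```bash
python3 d.py 0.5302 -0.219 0.1242 0.165; python3 - <<'E'
from h import *
Q=seatR(.165);o=[]
for n,c in(("scene",(175,160)),("top",(385,220))):
    f=bot.grab_frame(n); v=cv2.resize(f["img"][:,:,::-1],None,fx=S,fy=S)
    for m in(spool_mask(f,Q,np.array([.579,-.212,.055])),lips_mask(f,.578,-.211,.165)):
        cs,_=cv2.findContours(m,cv2.RETR_EXTERNAL,cv2.CHAIN_APPROX_NONE); cv2.drawContours(v,cs,-1,(255,255,0),1)
    o.append(v[c[1]*S-300:c[1]*S+300,c[0]*S-200:c[0]*S+200])
cv2.imwrite("pics/rel.png",np.hstack(o))
E
```

```text
t 17.65 pos [ 0.5263 -0.2229  0.1257] rot [-3.093 -0.565  0.165] tool delta [ 0.003  -0.003   0.0038]
q [ 0.85  0.54 -0.43  2.16 -1.23  0.18  0.32] F [ 0.14 -0.53 -0.96] M [-0.15  0.57 -0.02] w 0.05993268467669084 0.0
rotvec to seat [-0.0488  0.0454 -0.0014]
```

View pics/rel.png

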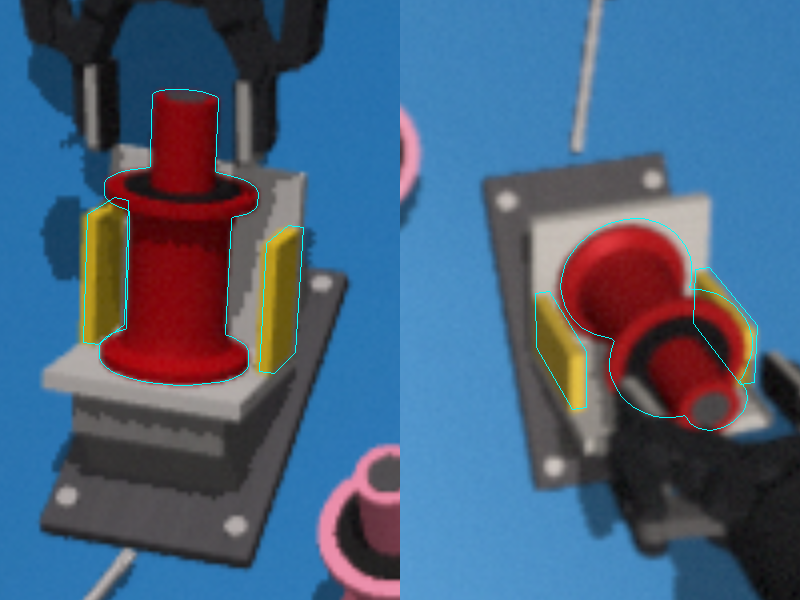

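The seated outline matches: flange at (175,360) on the foot plate and body against the back plate. I retreat along the tool axis.

Emit:
apply_moves(claw=[0.065,0.065,0.065,0.065,0.065,0.065,0.065,0.065,0.065], xyz=[[0,0,-0.01],[0,0,-0.015],[0,0,-0.02],[0,0,-0.025],[0,0,-0.025],[0,0,-0.025],[0,0,-0.02],[0,0,0],[0,0,0]], twist=[[0,0,0],[0,0,0],[0,0,0],[0,0,0],[0,0,0],[0,0,0],[0,0,0],[0,0,0],[0,0,0]])

```text
clock: 18.65
position: [0.4538, -0.2419, 0.2438]
tool_rot: [-3.093, -0.566, 0.165]
force: [-0.6, -1.0, -0.2]
grip_width: 0.0651
finger_force: 0.0
```

```bash
python3 d.py 0.5302 -0.219 0.1242 0.165; python3 - <<'E'
from h import *
f=bot.grab_frame("scene"); cv2.imwrite("pics/end.png",f["img"][:,:,::-1])
E
```

```text
t 18.65 pos [ 0.4538 -0.2419  0.2438] rot [-3.093 -0.566  0.165] tool delta [ 0.0027 -0.0031  0.1437]
q [ 0.75  0.23 -0.12  2.19 -0.9   0.53 -0.01] F [-0.57 -0.96 -0.21] M [-0.14  0.52 -0.05] w 0.06506437574724169 0.0
rotvec to seat [-0.0484  0.045  -0.001 ]
```

View pics/end.png

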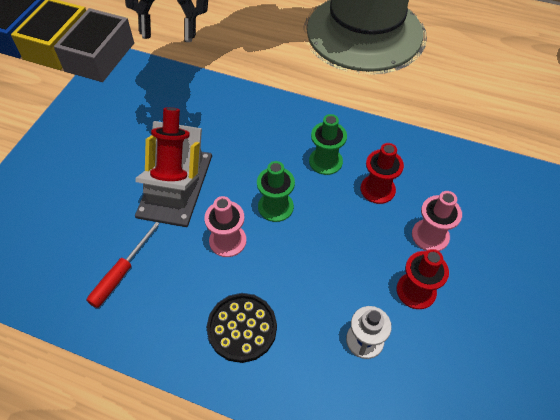

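The heavy spool sits in the cradle at (171,150). The two light ones stand at (383,170) and (425,278), the bystanders are where they were, and the gripper is clear.

```bash
python3 -c "
from workcell import bot
print(bot.job_done())"
```

```text
the job is handed in; nothing more can be done
None
```

The heavy spool (about 4.7 N when lifted, against 1.6 N for a light one) is seated boss end up in the cradle, the two light spools stand on the bench, the bystanders look untouched in the last picture, and the job was handed in at about 19 s; while seating it I briefly pressed the spool on the foot plate with roughly 70 N at the wrist (limit 120 N).

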